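Seat the label holder behind the sample rack's lip and hold it down

ROBOT

A 7-joint arm with a two-finger parallel gripper is mounted at the origin on a cart in front of the work surface, level with it; the furniture and walls round the work are solid. World frame = base frame: x ahead of the robot, y to its left, z up, the work surface at z = 0. Lengths are in m, angles in rad, forces in N, time in s.
With the tool pointing down it reaches from about 0.4 to 0.85 m from the base axis. Payload 4.5 kg.
Tool frame: the origin (TCP) lies at the very end of the fingers, on their centre line; the grasp point (between the pads) lies 19 mm behind it; z points along the fingers, y is the line along which they close (so a half turn about z gives the same grasp; the last joint's range is limited). The gripper opens to 85 mm and grips with 20 to 120 N. Pads are 22 mm wide; open, the fingers measure 114 mm over their backs; the gripper's body (76 mm by 85 mm) begins 54 mm behind the grasp point. The pads swing forward as they close: fully open they stand 13 mm farther back than shut.
Start: joints at [1.153, 0.689, -0.195, 1.565, 0.157, 0.902, -0.215], TCP at [0.273, -0.562, 0.231] pointing down, gripper open.
Joint ranges: [-3.01, 3.01], [-0.46, 2.08], [-1.47, 1.51], [0.13, 2.56], [-1, 4.14], [0.04, 2.09], [-2.66, 2.66]. Speed limits (rad/s): [2.57, 2.57, 3.14, 3.14, 3.14, 3.14, 3.14].

INTERFACE

Orientations are given as a unit quaternion [x, y, z, w].
In Python, from bench import bot gives the robot as it stands.
- The arm moves only by the tool play_rows, never from a script. Its argument "targets" is one flat list of numbers, 6 for each row, row after row: the shift along the world's x, y, z as a fraction of full scale, then the turn, a rotation vector about the world's x, y, z as a fraction of full scale. A call has 1 to 5 rows; each row is the pose to reach, as a shift and turn from the pose commanded when the call began, turning the shorter way round; what a row does not reach only later rows make up. Full scale, the value 1, is 500 mm for a shift and 180 degrees for a turn. A row lasts 1/12 s, in which the tool goes at most 41.7 mm and 7.16 degrees, less where a joint would pass 70% of its speed; a pose out of reach is approached as far as the arm can. A call with a number of a shift or a turn outside -1 to 1 is refused whole. A call with a gripper value outside its range is refused whole. "hand" is the closure, from 0 (fully open) to 1 (shut), set as the call begins (left out, the last holds). The fingers move at their own pace and stop on an object; "newtons" is the grip in N (left out, the last holds). Time passes only in rows, so rows that repeat a pose let the fingers close. It gives the time, the measured TCP pose, the force, the opening and the grip force at its end, in the units of the state.
- bot.get_obs(): the state, without advancing time (a new reading comes with each control period).
- bot.snapshot(name): name is "scene" or "top" or "wrist"; returns a dict with "frame" (420x560x3 uint8, blue, green, red), "fov_y" (degrees; the focal length in pixels is half the picture's height over the tangent of half this angle, whatever the lens; pixels are square), "cx", "cy" (the principal point, pixels), "world_to_cam" (4x4, takes a point from world to camera coordinates). Camera axes: x right, y down, z forward; pixel columns grow to the right and rows downward; lengths in m; the calibration is good to about 2 mm. A picture is of the moment at which its call begins. There is no depth.
- bot.finish_job(): hands the job in; it is judged then, once.
The state is a dict: "time": time; "q": joint angles; "joint_velocities": joint speeds; "joint_torque": joint torques, N m; "eef_pos": TCP position; "tcp_rot": TCP orientation; "contact_force": force on the tool from outside, world axes, zero at the start; "wrist_torque": the same for the moment, N m; "width": opening from 0.0 (shut) to 1.0 (fully open); "grip_force": force on a finger pad.
Only numpy, scipy, OpenCV 4.12 (cv2) and the standard library are available. Lean on these libraries where they do the work, as an engineer would, in place of code of your own. Each camera call takes 0.05 s, during which the arm holds its last target. There are 200 camera calls.

TASK

Take the wider of the two white label holders out of its grey stand and slide it, upright, down into the pocket behind the front lip of the aluminium sample rack. A spring foot in the pocket pushes back: press the holder fully home, until its shoulders sit on the tops of the pocket's end posts, and finish still gripping or pressing it there with the fingers - do not let go. Leave the narrow holder in its stand, and the vials on the rack and the steel weight where they are.

Things in the scene. Friction and masses are not known exactly. Their poses are not given: they have to be found in the camera images.
- wide_holder: wider label holder: upright white T-shaped plate, double-sided (either way round is right), 60 g. Origin: middle of the blade's lower edge; z up, y along the width, x through the thickness. Blade 60 wide x 4 thick, z 0 to 50 mm, lower corners rounded; shoulder bar 84 wide x 8 thick, z 50 to 60. Starts in either of the stand's slots, lower edge 10 mm above the bench, may lean up to 4 degrees
- wide_tab (a point): middle of the wide holder's grip tab, 78 mm above its lower edge: tab 30 wide (y) x 8 thick (x), from 60 to 96 mm above the lower edge, with flat faces to be pinched across x
- narrow_holder: the narrower label holder, same shape, height and axes, but blade 40 and shoulders 64 mm wide; stands in the other slot; leave it there
- holder_stand: fixed grey block 50 (x) x 200 (y) x 36 mm high, origin at the centre of its underside. Two slots open at the top, centred at y = +50 and -50 mm, each 67 mm long in y, 5.5 mm wide in x, 26 mm deep
- sample_rack: fixed aluminium rack with a label pocket along its front. Origin on the bench under the middle of the pocket; x to the rear (away from the robot), y along the pocket, z up. Behind the pocket's back wall a deck, z 40 mm, 150 wide, to x 95 mm, rim 48 mm high
- pocket (a point): middle of the pocket, at the height of its top (rack z 62 mm). Upright slot open at the top, 6.5 mm wide in rack x, 68 mm long in y. Back wall top and the end posts' tops (y 34 to 44 mm) at z 62; front lip's top at z 34 with an edge flared outward to z 42. Shoulders sit on the post tops when home: the holder's lower edge is then at z 12 mm
- spring_foot (a joint): spring foot at the bottom of the pocket, 40 mm long in y, its top at rack z 20 mm when free. Value: how far it is pushed down (m): 0 free, 0.008 when the holder is home; pushes back with 3 N at 0 and 7.8 N at 0.008
- rack_vial_1: glass sample vial with screw cap, 25 mm across, 54 tall, standing on the rack's deck about 68 mm behind the pocket; origin at the centre of its underside; leave it
- rack_vial_2: glass sample vial with screw cap, 25 mm across, 54 tall, standing on the rack's deck about 68 mm behind the pocket; origin at the centre of its underside; leave it
- rack_vial_3: glass sample vial with screw cap, 25 mm across, 54 tall, standing on the rack's deck about 68 mm behind the pocket; origin at the centre of its underside; leave it
- big_weight: polished steel weight, 30 mm across, 52 tall, standing on the bench behind the stand; origin at the centre of its underside; leave it
Not all that is in view belongs to the job. Leave any red look-alike of the narrow_holder alone.

How it is judged:
On the way, in this order (a step that is already met when the one before it is completed fails the run):
1. the wide holder is lifted clear of its stand, held in the fingers (height (world z) of wide_holder above 0.045 m and contact force between the fingers and wide_holder above 1 N), for 0.2 s.
2. its blade is behind the lip, in the pocket (x of wide_holder in the frame of sample_rack between -0.004 and 0.004 m and y of wide_holder in the frame of sample_rack between -0.007 and 0.007 m and angle between the y axis of wide_holder and the y axis of sample_rack, either way round below 0.12 rad and angle between wide_holder's own z axis and vertical below 0.12 rad and z of wide_holder in the frame of sample_rack below 0.028 m), for 0.1 s.
At the end, for the whole second after the job is handed in: The wide holder is upright and in line with the pocket (7 degrees) behind the lip, within 1.5 mm of home, the spring foot down at least 6.5 of 8 mm, fingers still on it and pressing it against the rack with over 4 N, at rest; the narrow holder is still in its stand (x of wide_holder in the frame of sample_rack between -0.004 and 0.004 m and y of wide_holder in the frame of sample_rack between -0.007 and 0.007 m and angle between the y axis of wide_holder and the y axis of sample_rack, either way round below 0.12 rad and angle between wide_holder's own z axis and vertical below 0.12 rad and z of wide_holder in the frame of sample_rack below 0.0135 m and value of joint spring_foot above 0.0065 m and contact force between wide_holder and sample_rack above 4 N and contact force between the fingers and wide_holder above 2 N and linear speed of wide_holder below 0.02 m/s and z of narrow_holder in the frame of holder_stand below 0.02 m); the arm keeps its last pose, push and grip.
It fails at once if the narrow holder is taken out of or knocked about in its stand (distance of narrow_holder from where it was at the start of the episode above 0.02 m).
It fails at once if a vial on the rack is knocked over or shifted by more than 20 mm (distance of any of rack_vial_1, rack_vial_2, rack_vial_3 from where it was at the start of the episode above 0.02 m or angle between any of rack_vial_1, rack_vial_2, rack_vial_3's own z axis and vertical above 0.5 rad).
It fails at once if the steel weight is shifted by more than 20 mm or knocked over (distance of big_weight from where it was at the start of the episode above 0.02 m or angle between big_weight's own z axis and vertical above 0.5 rad).
It also fails if it takes over 35 s, if anything falls off the work surface, if the arm or the gripper's body presses on something with over 40 N, if the wrist force passes 120 N, or if a joint passes its speed limit or range.

## Working session

There is one attempt and no reset: what is moved stays moved. The work goes in short steps, Python scripts to look and compute and a tool call to move; the robot and the scene stay as the last step left them, time stands still between calls to the robot, and variables do not carry over. Pictures are saved under pics/ and viewed, at most 13 in all, crops included, and the job is handed in when it is done.

Besides the shell and the picture viewer there is one more tool, called after "Request:" by a JSON object that holds its "method" and its "body", one argument or row to a line. play_rows: Moves the arm, as the interface text tells. Its arguments: {"type":"object","properties":{"targets":{"type":"array","items":{"type":"number"}},"hand":{"type":"number"},"newtons":{"type":"number"}},"required":["targets"]}

```bash
mkdir -p pics
cat > h.py <<'E'
import numpy as np, cv2
from bench import bot
def snap(n,f):
    s=bot.snapshot(n); cv2.imwrite(f'pics/{f}.png',s['frame']); np.save(f'pics/{f}.npy',{k:s[k] for k in('fov_y','cx','cy','world_to_cam')}); return s
def load(f): return np.load(f'pics/{f}.npy',allow_pickle=True).item()
def ray(s,u,v):
    fl=210/np.tan(np.radians(s['fov_y'])/2); T=np.array(s['world_to_cam']); R=T[:3,:3]
    return -R.T@T[:3,3], R.T@np.array([(u-s['cx'])/fl,(v-s['cy'])/fl,1])
def plane(s,u,v,z):
    o,d=ray(s,u,v); return o+d*(z-o[2])/d[2]
def proj(s,p):
    fl=210/np.tan(np.radians(s['fov_y'])/2); c=(np.array(s['world_to_cam'])@np.r_[p,1])[:3]; return c[0]/c[2]*fl+s['cx'],c[1]/c[2]*fl+s['cy']
def tri(a,b):
    (s1,p1),(s2,p2)=a,b; o1,d1=ray(s1,*p1); o2,d2=ray(s2,*p2)
    t=np.linalg.lstsq(np.c_[d1,-d2],o2-o1,rcond=None)[0]; q1=o1+d1*t[0];q2=o2+d2*t[1]
    return (q1+q2)/2, np.linalg.norm(q1-q2)
E
python3 - <<'E'
from h import *
fs=[snap(n,n+'0') for n in('scene','top','wrist')]
for s in fs:
    print(s['fov_y'],s['cx'],s['cy'],np.round(ray(s,s['cx'],s['cy']),3).tolist())
cv2.imwrite('pics/c.png',cv2.resize(fs[0]['frame'],(800,600)));cv2.imwrite('pics/t.png',cv2.resize(fs[1]['frame'],(800,600)))
print(bot.get_obs())
E
```

```text
44.37874826608265 279.90090172943366 209.4702980652339 [[-0.072, 0.605, 0.802], [0.518, -0.55, -0.655]]
53.45240587107994 285.6020538857327 200.4727796668954 [[0.332, 0.006, 1.135], [0.158, -0.023, -0.987]]
59.46552933433244 284.31775470973474 205.11105065993246 [[0.335, -0.533, 0.372], [-0.244, -0.117, -0.963]]
{'time': 0.15, 'q': array([ 1.15276168,  0.6898364 , -0.19454329,  1.56611632,  0.15732851,
        0.90248612, -0.215125  ]), 'joint_velocities': array([ 0.00059608, -0.00203178,  0.00131433, -0.00434364,  0.00075219,
       -0.00060899,  0.00012145]), 'joint_torque': array([-1.39076576e-03, -5.39933896e+01, -1.26833048e+00, -1.58718109e+01,
        9.30919225e-03,  6.51627051e-03,  7.70132800e-06]), 'eef_pos': array([ 0.27263548, -0.56184387,  0.23063756]), 'tcp_rot': array([ 9.74580751e-01,  2.24035340e-01, -2.17266696e-04, -6.92835188e-04]), 'contact_force': array([ 0.2540411 ,  0.65373803, -0.47789006]), 'wrist_torque': array([-0.05744344, -0.03125495, -0.00697252]), 'grip_force': 0.0, 'width': 1.0021210751624179}
```

View pics/c.png

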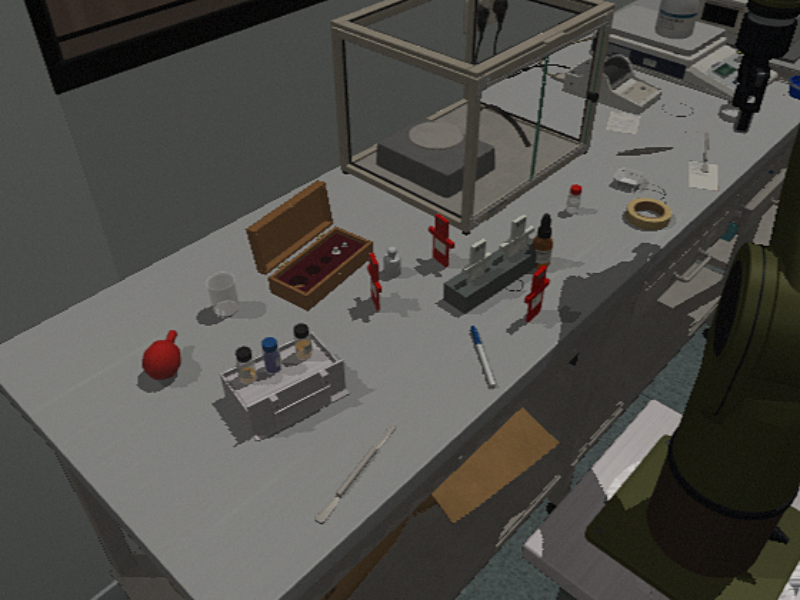

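View pics/t.png

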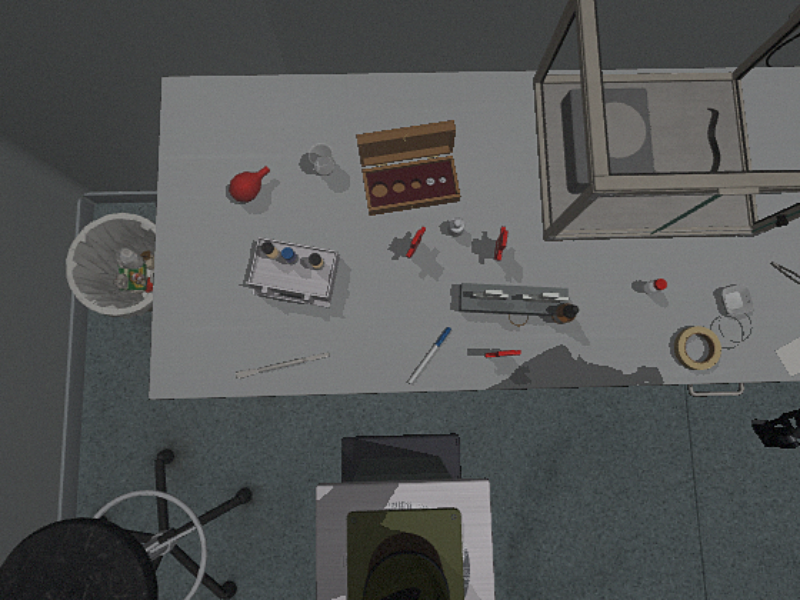

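The scene shows the stand with two white tabs at (478,250) and (518,232). The rack is at (285,385), with red look-alikes around the stand and a brown bottle near its right end. I'll enlarge those areas.

Run:
```python
from h import *
a=cv2.imread('pics/scene0.png');b=cv2.imread('pics/top0.png')
A=cv2.resize(a[140:220,300:400],(500,400),interpolation=cv2.INTER_CUBIC)   # x5
B=cv2.resize(b[185:235,300:420],(800,333),interpolation=cv2.INTER_CUBIC)  # x6.667
C=cv2.resize(a[220:310,150:250],(300,270),interpolation=cv2.INTER_CUBIC)
D=cv2.resize(b[160:220,165:245],(320,240),interpolation=cv2.INTER_CUBIC)
o=np.zeros((600,800,3),np.uint8); 
o[:267,:]=cv2.resize(B,(800,333))[30:297]
o[270:600,:412]=cv2.resize(A,(412,330)); o[270:510,440:760]=D
cv2.imwrite('pics/m.png',cv2.convertScaleAbs(o,alpha=1.5))
s=load('top0')
for n,(u,v),z in [('standL',(455,298),.036),('standR',(570,300),.036),('bottle',(565,312),.08),('rackc',(290,295),.05),('tabL',(485,294),.1),('tabR',(552,294),.1)]:
    print(n,plane(s,u*.7,v*.7,z).round(3))
```

```text
standL [ 0.484 -0.107  0.036]
standR [ 0.475 -0.322  0.036]
bottle [ 0.448 -0.298  0.08 ]
rackc [0.496 0.198 0.05 ]
tabL [ 0.481 -0.153  0.1  ]
tabR [ 0.478 -0.272  0.1  ]
```

View pics/m.png

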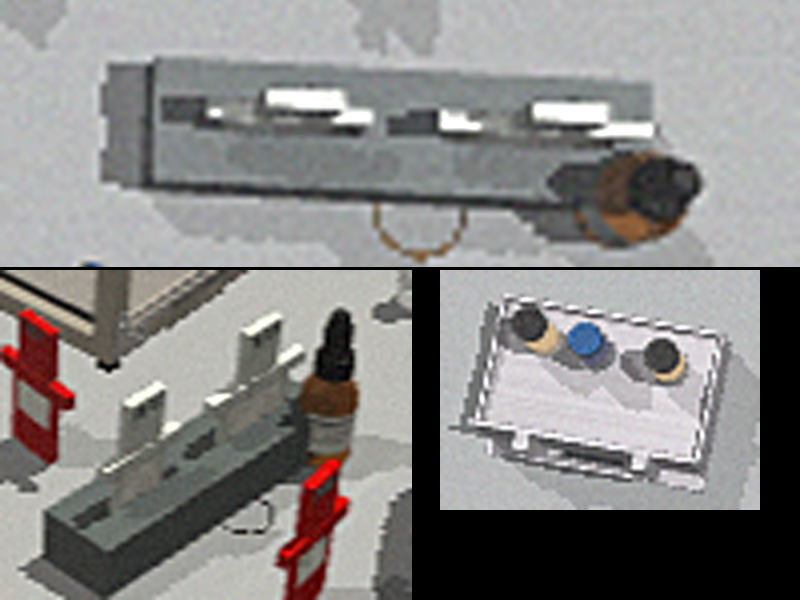

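Top-view widths (215 px against 167 px) show the right-hand holder, at about (0.478, -0.265), is the wide one. The brown bottle stands close to it. I'll move the wrist camera over it with the fingers closing along x.

Request:
{"method": "play_rows", "body": {
  "targets": [0.1,0.18,0.04,0,0,0.18,0.2,0.32,0.06,0,0,0.356,0.404,0.644,0.06,0,0,0.356,0.404,0.644,0.06,0,0,0.356,0.404,0.644,0.06,0,0,0.356],
  "hand": 0.3,
  "newtons": 40
}}

```text
time: 0.57
eef_pos: [0.3825, -0.3848, 0.2522]
tcp_rot: [0.857, 0.515, -0.0, 0.0]
contact_force: [1.3, -0.7, -0.3]
width: 0.697
grip_force: 0.0
```

Request:
{"method": "play_rows", "body": {
  "targets": [0.17,0.25,0.01,0,0,0.15,0.17,0.25,0.01,0,0,0.15,0.17,0.25,0.01,0,0,0.15,0.17,0.25,0.01,0,0,0.15,0.17,0.25,0.01,0,0,0.15]
}}

```text
time: 0.98
eef_pos: [0.4716, -0.2541, 0.2578]
tcp_rot: [0.71, 0.704, 0.003, 0.0]
contact_force: [0.6, 0.4, 1.0]
width: 0.698
grip_force: 0.0
```

Run:
```python
from h import *
s=snap('wrist','w1'); o=bot.get_obs(); print(o['eef_pos'].round(4),o['tcp_rot'].round(4),o['q'].round(2),np.round(ray(s,s['cx'],s['cy']),3).tolist())
cv2.imwrite('pics/w1b.png',cv2.convertScaleAbs(s['frame'],alpha=1.4))
```

```text
[ 0.4691 -0.2579  0.2573] [ 7.126e-01  7.016e-01  1.300e-03 -1.000e-04] [ 0.73  0.57 -0.51  1.8   0.35  0.87  0.05] [[0.472, -0.187, 0.399], [0.003, -0.267, -0.964]]
```

View pics/w1b.png

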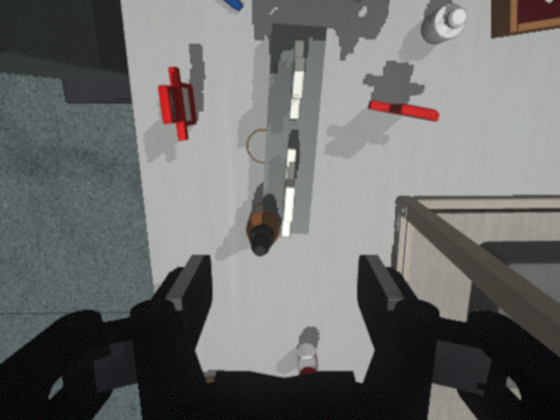

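Wrist view: the wide holder spans about (283–296, 150–235), the narrow one (290–303, 40–118), and the bottle is at (262,230). The balance post is at (402,200). I'll take a second view shifted in y.

Request:
{"method": "play_rows", "body": {
  "targets": [0,0.14,0,0,0,0,0,0.14,0,0,0,0,0,0.14,0,0,0,0,0,0.14,0,0,0,0]
}}

```text
time: 1.37
eef_pos: [0.4664, -0.1913, 0.2571]
tcp_rot: [0.715, 0.699, -0.0, -0.0]
contact_force: [-0.9, -0.6, 0.7]
width: 0.699
grip_force: 0.0
```

Run:
```python
from h import *
s=snap('wrist','w2'); o=bot.get_obs(); print(o['eef_pos'].round(4),o['tcp_rot'].round(4))
t=[]
for f,(y0,y1,x0,x1) in (('w1',(135,245,265,320)),('w2',(210,340,265,325))):
    im=cv2.imread(f'pics/{f}.png')[y0:y1,x0:x1]; t.append(cv2.resize(cv2.convertScaleAbs(im,alpha=1.3),None,fx=4.5,fy=4.5,interpolation=cv2.INTER_CUBIC))
H=max(i.shape[0] for i in t); c=np.zeros((H,800,3),np.uint8); c[:t[0].shape[0],:t[0].shape[1]]=t[0]; c[:t[1].shape[0],300:300+t[1].shape[1]]=t[1]
c=c[:600]; 
full=cv2.resize(s['frame'],(210,158)); c[:158,590:800]=full
cv2.imwrite('pics/cmp.png',c)
```

```text
[ 0.4663 -0.1929  0.2569] [ 7.157e-01  6.984e-01 -8.000e-04  1.000e-04]
```

View pics/cmp.png

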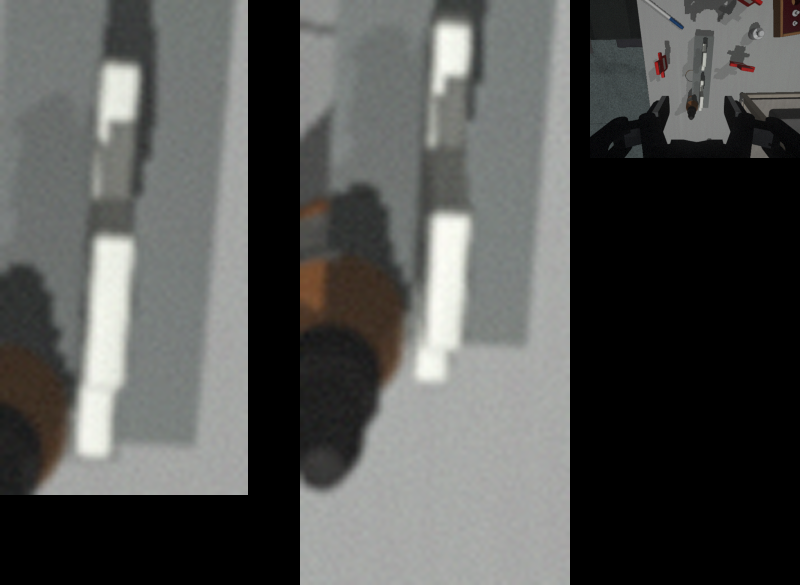

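The tab top face is at crop (87–133, 235–387) in w1 and (425–470, 212–348) in w2. The shoulder ends are at rows 62/457 and 20/380. Next I triangulate them.

Run:
```python
from h import *
a,b=load('w1'),load('w2')
f1=lambda p:(p[0]/4.5+265-.4,p[1]/4.5+135-.4)
f2=lambda p:((p[0]-300)/4.5+265-.4,p[1]/4.5+210-.4)
for n,p,q in [('TL',(93,235),(432,212)),('TR',(133,235),(470,212)),('BL',(87,386),(425,348)),('BR',(124,387),(460,348)),('sTop',(120,62),(453,20)),('sBot',(95,457),(432,380)),('standR',(195,443),(527,345))]:
    P,e=tri((a,f1(p)),(b,f2(q))); print(n,P.round(4),round(e,4), plane(a,*f1(p),.106).round(4),plane(b,*f2(q),.106).round(4), 'sh', plane(a,*f1(p),.07).round(4),plane(b,*f2(q),.07).round(4),'st',plane(b,*f2(q),.036).round(4))
# bottle top, balance post
s,t=load('scene0'),load('top0')
print('bottle',tri((a,(262,245)),(t,(568*.7,310*.7))), tri((s,(546*.7,218*.7)),(t,(568*.7,310*.7))))
print('post base',plane(t,545*.7,238*.7,0), tri((s,(470*.7,78*.7)),(t,(600*.7,185*.7))))
```

```text
TL [ 0.4739 -0.2533  0.1039] 0.0002 [ 0.4738 -0.2528  0.106 ] [ 0.474  -0.2524  0.106 ] sh [ 0.474  -0.2609  0.07  ] [ 0.4746 -0.2682  0.07  ] st [ 0.4752 -0.2832  0.036 ]
TR [ 0.4812 -0.2533  0.1043] 0.0002 [ 0.4811 -0.2529  0.106 ] [ 0.4812 -0.2525  0.106 ] sh [ 0.4822 -0.261   0.07  ] [ 0.4828 -0.2684  0.07  ] st [ 0.4842 -0.2834  0.036 ]
BL [ 0.4723 -0.2823  0.1039] 0.0003 [ 0.4725 -0.2816  0.106 ] [ 0.4722 -0.2811  0.106 ] sh [ 0.4725 -0.2932  0.07  ] [ 0.4726 -0.3005  0.07  ] st [ 0.473  -0.3189  0.036 ]
BR [ 0.4793 -0.2827  0.1034] 0.0003 [ 0.4794 -0.2818  0.106 ] [ 0.479  -0.2813  0.106 ] sh [ 0.4803 -0.2935  0.07  ] [ 0.4803 -0.3007  0.07  ] st [ 0.4815 -0.3191  0.036 ]
sTop [ 0.4797 -0.2263  0.0665] 0.0 [ 0.4788 -0.2216  0.106 ] [ 0.4784 -0.214   0.106 ] sh [ 0.4796 -0.2259  0.07  ] [ 0.4796 -0.2252  0.07  ] st [ 0.4808 -0.2357  0.036 ]
sBot [ 0.4741 -0.31    0.0673] 0.0001 [ 0.4739 -0.2956  0.106 ] [ 0.4734 -0.2882  0.106 ] sh [ 0.4741 -0.3089  0.07  ] [ 0.474  -0.3084  0.07  ] st [ 0.4745 -0.3276  0.036 ]
standR [ 0.4975 -0.3177  0.0378] 0.0001 [ 0.4927 -0.293   0.106 ] [ 0.4921 -0.2809  0.106 ] sh [ 0.4952 -0.306   0.07  ] [ 0.495  -0.3003  0.07  ] st [ 0.4977 -0.3186  0.036 ]
bottle (array([ 0.45115531, -0.30235731,  0.09869929]), np.float64(0.008455204006615424)) (array([ 0.44629278, -0.30009615,  0.09911361]), np.float64(0.006286449117937844))
post base [ 6.03499380e-01 -2.92371908e-01 -2.22044605e-16] (array([ 0.61433397, -0.30068566,  0.2933201 ]), np.float64(0.006054512385060681))
```

Tab centre is (0.477, -0.268), top at z ≈ 0.104–0.106, axis yaw -3.7°, and the shoulder span of 84 mm matches the wide holder. The grip will be offset +4 mm in y to keep clear of the bottle. I go above it first.

Request:
{"method": "play_rows", "body": {
  "targets": [0.0214,-0.141,-0.2,0,0,-0.0128,0.0214,-0.141,-0.2,0,0,-0.0128,0.0214,-0.141,-0.2,0,0,-0.0128,0.0214,-0.141,-0.2,0,0,-0.0128,0.0214,-0.141,-0.2,0,0,-0.0128],
  "hand": 0.6
}}

```text
time: 1.83
eef_pos: [0.4752, -0.2652, 0.1547]
tcp_rot: [0.731, 0.682, -0.002, -0.002]
contact_force: [0.4, 1.5, -0.2]
width: 0.403
grip_force: 0.0
```

Run:
```python
from h import *
s=snap('wrist','w3'); o=bot.get_obs(); print(o['eef_pos'].round(4),o['tcp_rot'].round(4),o['width'])
cv2.imwrite('pics/w3b.png',cv2.convertScaleAbs(s['frame'],alpha=1.4))
for p in [(.477,-.2675,.106),(.477,-.2635,.106)]: print(proj(s,p))
```

```text
[ 0.4768 -0.2636  0.1564] [ 7.303e-01  6.832e-01 -4.000e-04 -6.000e-04] 0.3982950465793933
(np.float64(286.9276038935724), np.float64(233.83924970557374))
(np.float64(286.43001506925356), np.float64(226.95867731563408))
```

View pics/w3b.png

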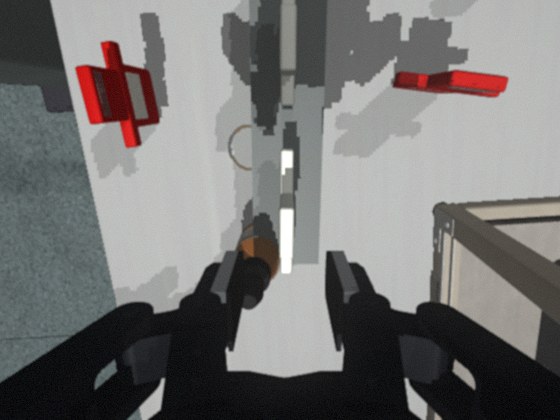

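Run:
```python
from h import *
a,b,c=[load(x) for x in('w1','w2','w3')]
q=((322-300)/4.5+265,465/4.5+210)
print(q,tri((a,(260,245)),(b,q)),tri((c,(252,296)),(b,q)))
# orange body: mask bounds
for f,s in (('w1',a),('w2',b),('w3',c)):
    im=cv2.cvtColor(cv2.imread(f'pics/{f}.png'),cv2.COLOR_BGR2HSV); m=cv2.inRange(im,(4,100,30),(22,255,255)); m[:,:225]=0;m[:,300:]=0;m[:180]=0;m[330:]=0
    m=cv2.morphologyEx(m,cv2.MORPH_OPEN,np.ones((3,3),np.uint8)); x,y,w,h=cv2.boundingRect(m); print(f,x,y,w,h,plane(s,x,y+h/2,.05).round(3),plane(s,x+w,y+h/2,.05).round(3),plane(s,x+w/2,y,.05).round(3))
```

```text
(269.8888888888889, 313.3333333333333) (array([ 0.45265529, -0.29730798,  0.12149644]), np.float64(0.0005560359302497977)) (array([ 0.45203345, -0.31036635,  0.09794176]), np.float64(0.0035747690898271177))
w1 247 212 31 24 [ 0.436 -0.303  0.05 ] [ 0.467 -0.303  0.05 ] [ 0.451 -0.291  0.05 ]
w2 257 268 29 24 [ 0.436 -0.302  0.05 ] [ 0.466 -0.303  0.05 ] [ 0.452 -0.289  0.05 ]
w3 238 238 40 37 [ 0.439 -0.303  0.05 ] [ 0.468 -0.305  0.05 ] [ 0.455 -0.29   0.05 ]
```

The bottle axis is about (0.451, -0.304) with radius 15 mm, which leaves ≥12 mm beside the fingers, so I descend.

Request:
{"method": "play_rows", "body": {
  "targets": [0,0,-0.06,0,0,0,0,0,-0.12,0,0,0,0,0,-0.164,0,0,0,0,0,-0.164,0,0,0,0,0,-0.164,0,0,0]
}}

```text
time: 2.3
eef_pos: [0.4782, -0.2616, 0.076]
tcp_rot: [0.729, 0.685, 0.0, 0.0]
contact_force: [0.2, 0.3, 0.7]
width: 0.398
grip_force: 0.0
```

Request:
{"method": "play_rows", "body": {
  "targets": [0,0,0,0,0,0,0,0,0,0,0,0,0,0,0,0,0,0,0,0,0,0,0,0],
  "hand": 1,
  "newtons": 60
}}

```text
time: 2.63
eef_pos: [0.4776, -0.2624, 0.0773]
tcp_rot: [0.729, 0.684, -0.0, 0.001]
contact_force: [-3.1, -0.0, 7.7]
width: 0.084
grip_force: 58.9
```

Request:
{"method": "play_rows", "body": {
  "targets": [0,0,0,0,0,0,0,0,0,0,0,0],
  "newtons": 90
}}

```text
time: 2.8
eef_pos: [0.4776, -0.2624, 0.0773]
tcp_rot: [0.729, 0.684, -0.0, 0.001]
contact_force: [-2.9, 1.6, 9.2]
width: 0.077
grip_force: 88.0
```

Gripped (opening ≈ 7 mm). Lift straight up.

Request:
{"method": "play_rows", "body": {
  "targets": [0,0,0.03,0,0,0,0,0,0.09,0,0,0,0,0,0.16,0,0,0,0,0,0.24,0,0,0,0,0,0.3,0,0,0]
}}

```text
time: 3.22
eef_pos: [0.4785, -0.2621, 0.2293]
tcp_rot: [0.729, 0.685, 0.001, 0.002]
contact_force: [0.5, -0.8, -0.3]
width: 0.078
grip_force: 88.0
```

Request:
{"method": "play_rows", "body": {
  "targets": [-0.04,0.08,0,0,0,0,-0.08,0.16,0,0,0,0,-0.1,0.24,0,0,0,0,-0.1,0.32,0,0,0,0,-0.1,0.4,0,0,0,-0.05]
}}

```text
time: 3.63
eef_pos: [0.4267, -0.064, 0.2264]
tcp_rot: [0.77, 0.638, 0.001, 0.001]
contact_force: [1.0, 1.5, -0.4]
width: 0.077
grip_force: 88.0
```

Run:
```python
from h import *
s=snap('wrist','w4'); o=bot.get_obs(); print(o['eef_pos'].round(4),o['tcp_rot'].round(4),o['width'],o['grip_force'],o['q'].round(2))
cv2.imwrite('pics/w4b.png',cv2.convertScaleAbs(s['frame'],alpha=1.3))
```

```text
[ 0.4285 -0.0517  0.2272] [ 0.7685  0.6399  0.004  -0.0009] 0.0739001483478623 87.95416116714478 [ 0.32  0.48 -0.44  2.12  0.34  0.61 -0.54]
```

View pics/w4b.png

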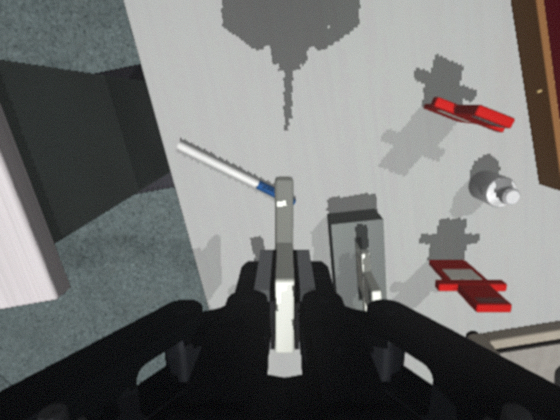

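The holder is held cleanly. I move so the rack comes into the wrist view.

Request:
{"method": "play_rows", "body": {
  "targets": [0.02,0.08,0,0,0,0,0.04,0.16,0,0,0,0,0.05,0.22,0,0,0,0,0.05,0.25,0,0,0,0,0.05,0.25,0,0,0,0]
}}

```text
time: 4.1
eef_pos: [0.4538, 0.065, 0.2266]
tcp_rot: [0.767, 0.642, 0.003, -0.0]
contact_force: [-0.6, -0.4, -0.5]
width: 0.079
grip_force: 88.0
```

Run:
```python
from h import *
bot.snapshot('wrist')
s=snap('wrist','w5'); o=bot.get_obs(); print(o['eef_pos'].round(4),o['tcp_rot'].round(4))
```

```text
[0.4528 0.0597 0.2258] [7.688e-01 6.394e-01 3.000e-04 6.000e-04]
```

Request:
{"method": "play_rows", "body": {
  "targets": [0.0,0.08,0,0,0,0,0.0,0.1,0,0,0,0,0.0,0.1,0,0,0,0,0.0,0.1,0,0,0,0]
}}

```text
time: 4.53
eef_pos: [0.4527, 0.1084, 0.2253]
tcp_rot: [0.769, 0.639, -0.0, 0.0]
contact_force: [-0.3, -0.8, -0.0]
width: 0.074
grip_force: 88.0
```

Run:
```python
from h import *
bot.snapshot('wrist')
s=snap('wrist','w6'); o=bot.get_obs(); print(o['eef_pos'].round(4),o['tcp_rot'].round(4))
T=load('top0')
c=[]
for f in('w5','w6'):
    s=load(f); u,v=proj(s,(.49,.2,.055)); u,v=int(u),int(v); u0,v0=max(u-65,0),max(v-100,0); print(f,u,v,'off',u0,v0)
    im=cv2.imread(f'pics/{f}.png')[v0:v0+200,u0:u0+133]; c.append(cv2.resize(cv2.convertScaleAbs(im,alpha=1.2),(399,im.shape[0]*3),interpolation=cv2.INTER_CUBIC))
H=max(i.shape[0] for i in c); c=[np.pad(i,((0,H-i.shape[0]),(0,0),(0,0))) for i in c]
cv2.imwrite('pics/r.png',np.hstack(c))
```

```text
[0.4527 0.1075 0.2251] [ 7.702e-01  6.378e-01 -7.000e-04  5.000e-04]
w5 297 0 off 232 0
w6 307 62 off 242 0
```

View pics/r.png

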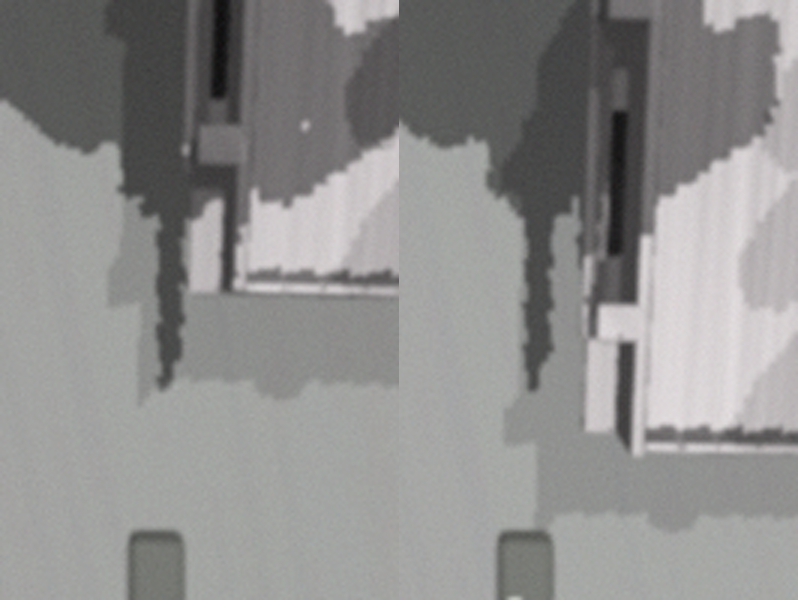

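The pocket is well aligned with the tool, but the +y post is cut off. I'll take two more views farther on.

Request:
{"method": "play_rows", "body": {
  "targets": [-0.02,0.04,0,0,0,0,-0.02,0.08,0,0,0,0,-0.02,0.08,0,0,0,0,-0.02,0.08,0,0,0,0]
}}

```text
time: 4.97
eef_pos: [0.4429, 0.1492, 0.2251]
tcp_rot: [0.769, 0.639, -0.0, 0.0]
contact_force: [-0.1, -0.7, -1.1]
width: 0.079
grip_force: 88.0
```

Run:
```python
from h import *
bot.snapshot('wrist')
s=snap('wrist','w7'); o=bot.get_obs(); print(o['eef_pos'].round(4),o['tcp_rot'].round(4))
```

```text
[0.4429 0.1479 0.2249] [ 7.70e-01  6.38e-01 -7.00e-04  5.00e-04]
```

Request:
{"method": "play_rows", "body": {
  "targets": [0.0,0.04,0,0,0,0,0.0,0.08,0,0,0,0,0.0,0.08,0,0,0,0,0.0,0.08,0,0,0,0]
}}

```text
time: 5.4
eef_pos: [0.4429, 0.1893, 0.225]
tcp_rot: [0.769, 0.639, -0.0, 0.0]
contact_force: [-0.2, 0.4, -0.8]
width: 0.073
grip_force: 88.0
```

Run:
```python
from h import *
bot.snapshot('wrist')
s=snap('wrist','w8'); o=bot.get_obs(); print(o['eef_pos'].round(4),o['tcp_rot'].round(4))
c=[]
for f in('w7','w8'):
    s=load(f); u,v=proj(s,(.48,.2,.062)); u,v=int(u),int(v); u0,v0=max(u-50,0),max(v-75,0); print(f,u,v,'off',u0,v0)
    im=cv2.imread(f'pics/{f}.png')[v0:v0+150,u0:u0+100]; c.append(cv2.resize(cv2.convertScaleAbs(im,alpha=1.2),(400,im.shape[0]*4),interpolation=cv2.INTER_CUBIC))
H=max(i.shape[0] for i in c); c=[np.pad(i,((0,H-i.shape[0]),(0,0),(0,0))) for i in c]
cv2.imwrite('pics/r2.png',np.hstack(c))
```

```text
[0.4428 0.1879 0.2248] [ 7.700e-01  6.381e-01 -8.000e-04  5.000e-04]
w7 316 114 off 266 39
w8 324 162 off 274 87
```

View pics/r2.png

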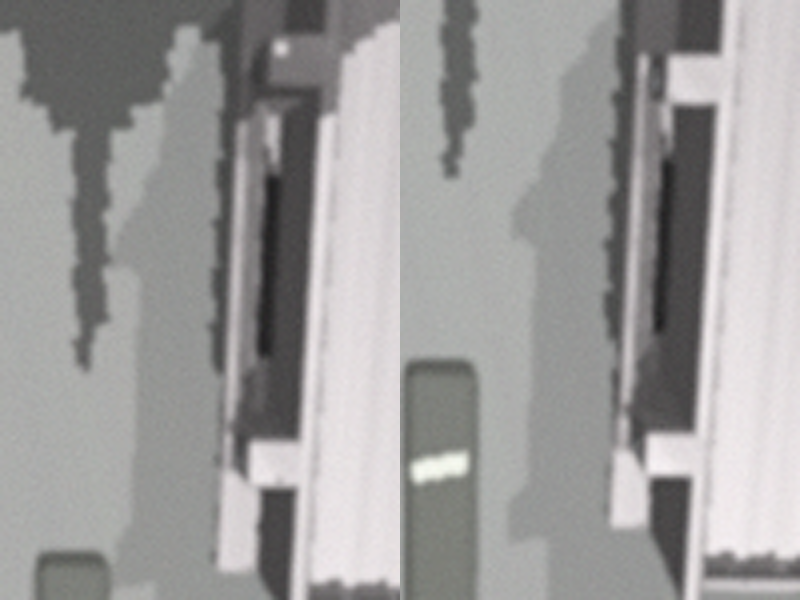

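w7/w8 show the whole pocket. Posts sit at crop rows about 38–88 and 440–488 in w7, and 55–103 and 433–475 in w8. The back wall's front edge is near x 304–323 in w7 and 704–720 in w8. I'll fit the edges numerically, and the held shoulder's edges too.

```bash
cat > m.py <<'E'
from h import *
def edge(prof,lo):  # subpixel of strongest gradient
    g=np.gradient(cv2.GaussianBlur(prof.astype(np.float32).reshape(1,-1),(0,0),.8).ravel()); g=np.abs(g); i=int(g[1:-1].argmax())+1
    d=g[i-1]-2*g[i]+g[i+1]; return lo+i+(0.5*(g[i-1]-g[i+1])/d if d else 0)
def vline(G,rows,c):  # near-vertical edge; c(row)-> centre col
    P=[]
    for r in rows:
        k=int(round(c(r))); P.append((edge(G[r,k-4:k+5],k-4),r))
    P=np.array(P); f=np.polyfit(P[:,1],P[:,0],1); e=P[:,0]-np.polyval(f,P[:,1]); k=abs(e)<1; f=np.polyfit(P[k,1],P[k,0],1); return f,e[k].std(),k.sum()
E
python3 - <<'E'
from m import *
def lin(a,b): return lambda r:a[0]+(r-a[1])*(b[0]-a[0])/(b[1]-a[1])
D={'w7':dict(off=(266,39),ox=0,wall=((323,115),(304,440)),pc=((296,60),(275,464)),py=(38,88,440,488)),
   'w8':dict(off=(274,87),ox=400,wall=((719,103),(704,433)),pc=((695,79),(675,454)),py=(55,103,433,475))}
R={}
for f,d in D.items():
    s=load(f); G=cv2.cvtColor(cv2.imread(f'pics/{f}.png'),cv2.COLOR_BGR2GRAY)
    t=lambda p:((p[0]-d['ox'])/4+d['off'][0]-.4,p[1]/4+d['off'][1]-.4)
    A,B=map(t,d['wall']); wl=vline(G,range(int(A[1])+4,int(B[1])-3),lin(A,B))
    print(f,'wall',wl)
    W=[plane(s,np.polyval(wl[0],r),r,.062) for r in (A[1],B[1])]; 
    u=W[0]-W[1]; print(' wall pts',W[0].round(4),W[1].round(4),'yaw',np.degrees(np.arctan2(u[1],u[0])).round(2))
    E=[]
    for j,yy in enumerate(d['py']):
        c=t(d['pc'][j//2])[0]; r=t((0,yy))[1]; k=int(round(r)); e=np.median([edge(G[k-3:k+4,int(c)+q],k-3) for q in(-2,-1,0,1,2)]); E.append((c,e)); print(' post',e.round(2),plane(s,c,e,.062).round(4))
    R[f]=(s,E)
    # shoulder of the held holder
    tcp=np.array(bot.get_obs()['eef_pos']) if f=='w8' else np.array([.4429,.1479,.2249])
    zs=tcp[2]-.0073
    rr=range(184,198) if f=='w8' else range(182,198)
    L=vline(G,rr,lambda r:276);Rr=vline(G,rr,lambda r:292.5); print(' shoulder',L,Rr)
    for r in(185,197):
        p=plane(s,np.polyval(L[0],r),r,zs);q=plane(s,np.polyval(Rr[0],r),r,zs); print('  ',p.round(4),q.round(4),'centre-tcp',((p+q)/2-tcp).round(4),np.linalg.norm(p-q).round(4))
for j in range(4): print(tri((R['w7'][0],R['w7'][1][j]),(R['w8'][0],R['w8'][1][j])))
E
```

```text
w7 wall (array([-6.02573501e-02,  3.49363087e+02]), np.float64(0.045020403953769335), np.int64(74))
 wall pts [0.5077 0.2309 0.062 ] [0.4948 0.1693 0.062 ] yaw 78.22
 post 47.16 [0.5054 0.2461 0.062 ]
 post 59.97 [0.5041 0.237  0.062 ]
 post 148.74 [0.4899 0.1701 0.062 ]
 post 160.42 [0.4884 0.1605 0.062 ]
 shoulder (array([-6.94903205e-04,  2.74074612e+02]), np.float64(0.03314631863295488), np.int64(16)) (array([-7.64914120e-04,  2.93516999e+02]), np.float64(0.1006592556184083), np.int64(16))
   [0.4459 0.1829 0.2176] [0.4538 0.1814 0.2176] centre-tcp [ 0.007   0.0342 -0.0073] 0.008
   [0.4449 0.1778 0.2176] [0.4529 0.1763 0.2176] centre-tcp [ 0.006   0.0292 -0.0073] 0.0081
w8 wall (array([-6.61580253e-02,  3.60180053e+02]), np.float64(0.06404345478955922), np.int64(75))
 wall pts [0.5086 0.2362 0.062 ] [0.4948 0.1693 0.062 ] yaw 78.31
 post 100.11 [0.5057 0.2463 0.062 ]
 post 112.69 [0.5043 0.2367 0.062 ]
 post 194.81 [0.4907 0.1701 0.062 ]
 post 205.65 [0.4893 0.1606 0.062 ]
 shoulder (array([3.21487594e-03, 2.73312990e+02]), np.float64(0.04149555897345404), np.int64(14)) (array([-2.44160746e-03,  2.93806768e+02]), np.float64(0.057961233918486676), np.int64(14))
   [0.4459 0.2229 0.2175] [0.4538 0.2214 0.2175] centre-tcp [ 0.007   0.0343 -0.0073] 0.008
   [0.4449 0.2179 0.2175] [0.4528 0.2164 0.2175] centre-tcp [ 0.0061  0.0293 -0.0073] 0.0081
(array([0.5058341 , 0.24627516, 0.06026484]), np.float64(0.0002874681908526828))
(array([0.50383755, 0.23683846, 0.06435246]), np.float64(0.00026237625384469725))
(array([0.49032623, 0.1700158 , 0.06156364]), np.float64(0.0007868054734272003))
(array([0.48895051, 0.16037981, 0.06123666]), np.float64(0.0008534328268018381))
```

The measured post spans (68.2 and 87.3 mm) and tops (z ≈ 61–62 mm) match the rack. Pocket yaw is -11.7°, and the TCP target is (0.4993, 0.2085). I move above it.

Request:
{"method": "play_rows", "body": {
  "targets": [0.06,0.02,0,0,0,-0.0045,0.113,0.0412,-0.05,0,0,-0.0045,0.113,0.0412,-0.1,0,0,-0.0045,0.113,0.0412,-0.14,0,0,-0.0045,0.113,0.0412,-0.14,0,0,-0.0045]
}}

```text
time: 5.92
eef_pos: [0.4973, 0.2071, 0.1514]
tcp_rot: [0.774, 0.633, -0.004, -0.0]
contact_force: [-1.2, -1.1, -1.4]
width: 0.081
grip_force: 88.1
```

Run:
```python
from m import *
bot.snapshot('wrist'); s=snap('wrist','w9'); snap('scene','s9'); o=bot.get_obs(); p=o['eef_pos']; q=o['tcp_rot']; print(p.round(4),q.round(4),np.degrees(2*np.arctan2(q[1],q[0])).round(2),'xprime',p[0]*.9792-p[1]*.2028,'yprime',p[0]*.2028+p[1]*.9792,o['contact_force'].round(1))
G=cv2.cvtColor(s['frame'],cv2.COLOR_BGR2GRAY)
X=lambda p:p[0]*.9792-p[1]*.2028
Y=lambda p:p[0]*.2028+p[1]*.9792
# predicted wall line
for y in(-.03,.0,.03,.04): 
    w=np.array([.4502*.9792+(.3001+y)*.2028,-.4502*.2028+(.3001+y)*.9792,.062]); print(y,np.round(proj(s,w),1))
L=vline(G,range(184,198),lambda r:275);R=vline(G,range(184,198),lambda r:293)
for r in(185,197):
    a=plane(s,np.polyval(L[0],r),r,p[2]-.0073);b=plane(s,np.polyval(R[0],r),r,p[2]-.0073); print(L[2],R[2],X((a+b)/2),Y((a+b)/2),np.linalg.norm(a-b))
c=cv2.resize(cv2.convertScaleAbs(s['frame'][60:210,230:380],alpha=1.3),(600,600),interpolation=cv2.INTER_CUBIC)
cv2.imwrite('pics/w9c.png',c)
```

```text
[0.4996 0.2097 0.1558] [7.742e-01 6.330e-01 1.000e-04 3.000e-04] 78.54 xprime 0.44669267066119467 yprime 0.3066214069296169 [ 0.3  0.  -0.2]
-0.03 [290.2 256.3]
0.0 [290.5 214.5]
0.03 [290.9 169.7]
0.04 [291.  154.1]
14 14 0.4459156216879686 0.3397901768197737 0.007675972893233401
14 14 0.4459199512324013 0.33475020506013464 0.007724824745859192
```

View pics/w9c.png

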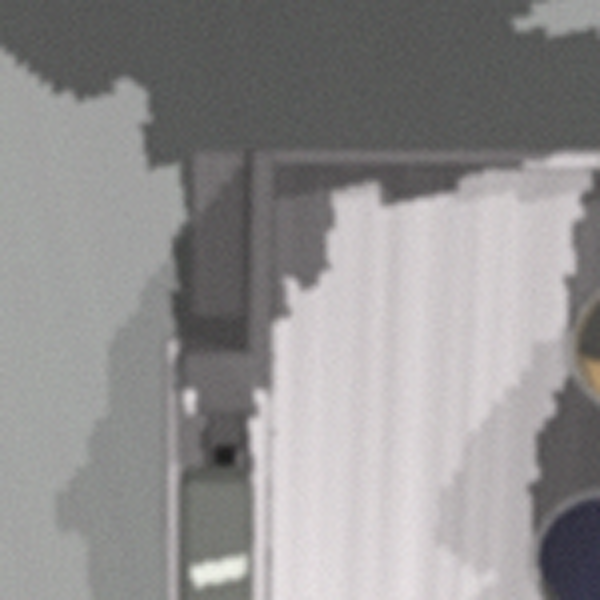

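The shoulder hides part of the pocket, but the back wall edge (crop x ≈ 250) and the foot opening (crop x ≈ 225, y ≈ 455) are visible. I check the x fit numerically in this view.

Run:
```python
from m import *
X=lambda p:p[0]*.9792-p[1]*.2028
s=load('w9'); im=cv2.imread('pics/w9.png'); G=cv2.cvtColor(im,cv2.COLOR_BGR2GRAY)
print('cam x',X(ray(s,0,0)[0]))
for r in (150,155,160,164,168,172,174,176): print(r,G[r,270:302].tolist())
for r in (160,165,170,173):
  for u in (291,292,293): print(r,u,round(X(plane(s,u,r,.062)),4),end=' ')
print()
for u in (280.7,286.25,291.5): print(u,[round(X(plane(s,u,174,z)),4) for z in(.012,.02,.034,.062)])
# same check in the earlier views: dark foot opening
for f in('w7','w8'):
  t=load(f); g=cv2.cvtColor(cv2.imread(f'pics/{f}.png'),cv2.COLOR_BGR2GRAY); r=105 if f=='w7' else 150; print(f,'cam',X(ray(t,0,0)[0]).round(4),g[r,315:355].tolist())
```

```text
cam x 0.4465961615239763
150 [103, 103, 115, 102, 77, 66, 76, 81, 83, 82, 82, 84, 83, 84, 82, 85, 86, 89, 86, 86, 88, 86, 91, 90, 89, 87, 87, 100, 131, 155, 165, 163]
155 [101, 102, 107, 98, 83, 75, 75, 82, 84, 82, 84, 84, 84, 81, 80, 82, 84, 81, 81, 84, 86, 87, 89, 93, 90, 90, 89, 101, 134, 162, 166, 166]
160 [102, 105, 118, 116, 100, 112, 144, 158, 138, 98, 82, 80, 80, 82, 82, 83, 80, 83, 82, 84, 81, 83, 87, 115, 143, 162, 154, 148, 155, 165, 166, 165]
164 [101, 105, 117, 115, 99, 92, 96, 98, 94, 90, 90, 80, 67, 69, 71, 65, 69, 69, 67, 63, 64, 75, 108, 127, 144, 155, 153, 150, 155, 165, 167, 165]
168 [102, 105, 119, 116, 100, 88, 92, 90, 89, 83, 68, 60, 63, 68, 67, 70, 67, 67, 73, 65, 61, 75, 117, 155, 165, 162, 152, 138, 144, 158, 167, 166]
172 [102, 103, 116, 119, 101, 89, 87, 88, 90, 86, 75, 64, 58, 49, 37, 31, 28, 32, 42, 60, 67, 72, 108, 153, 165, 163, 152, 146, 157, 167, 166, 166]
174 [104, 104, 116, 118, 106, 92, 88, 90, 92, 92, 82, 66, 60, 48, 32, 24, 24, 26, 47, 76, 79, 73, 88, 126, 158, 162, 148, 144, 156, 166, 167, 166]
176 [101, 105, 125, 131, 117, 99, 88, 81, 81, 83, 7
[... 234 characters left out ...]
 291 0.4503 173 292 0.4509 173 293 0.4516 
280.7 [np.float64(0.443), np.float64(0.4431), np.float64(0.4433), np.float64(0.4437)]
286.25 [np.float64(0.4474), np.float64(0.4474), np.float64(0.4473), np.float64(0.4472)]
291.5 [np.float64(0.4515), np.float64(0.4513), np.float64(0.4511), np.float64(0.4506)]
w7 cam 0.4032 [123, 124, 123, 118, 104, 87, 71, 73, 107, 146, 153, 129, 112, 105, 105, 93, 60, 35, 32, 37, 52, 60, 61, 60, 60, 60, 61, 70, 116, 166, 185, 182, 167, 164, 174, 179, 183, 182, 183, 182]
w8 cam 0.3951 [125, 124, 128, 125, 127, 126, 124, 124, 127, 123, 106, 82, 65, 66, 69, 100, 141, 158, 139, 117, 108, 106, 97, 62, 37, 33, 48, 58, 64, 60, 64, 63, 60, 58, 68, 113, 166, 191, 187, 173]
```

Request:
{"method": "play_rows", "body": {
  "targets": [0,0,0,0,0,0,0,0,0,0,0,0,0,0,0,0,0,0,0,0,0,0,0,0]
}}

```text
time: 6.4
eef_pos: [0.4996, 0.2106, 0.1559]
tcp_rot: [0.774, 0.633, 0.001, 0.0]
contact_force: [-0.0, 0.3, -0.4]
width: 0.079
grip_force: 88.1
```

Run:
```python
from m import *
X=lambda p:p[0]*.9792-p[1]*.2028
Y=lambda p:p[0]*.2028+p[1]*.9792
s=snap('wrist','w10');o=bot.get_obs();p=o['eef_pos'];q=o['tcp_rot'];print(p.round(4),X(p),Y(p),np.degrees(2*np.arctan2(q[1],q[0])),q.round(4),'cam',X(ray(s,0,0)[0]))
G=cv2.cvtColor(s['frame'],cv2.COLOR_BGR2GRAY)
for r in (168,172,174,186,190,194): print(r,G[r,268:302].tolist())
for n,u,r,z in [('wall',292.3,168,.062),('foot',286,173,.02),('shL',273.94,190,p[2]-.0073),('shR',293.38,190,p[2]-.0073)]: print(n,X(plane(s,u,r,z)).round(4),Y(plane(s,u,r,z)).round(4))
```

```text
[0.4995 0.2105 0.1557] 0.4464206814217102 0.3074312633140628 78.6062066387148 [7.738e-01 6.334e-01 5.000e-04 2.000e-04] cam 0.4468246726794619
168 [100, 105, 117, 116, 98, 91, 94, 102, 100, 101, 107, 100, 103, 111, 102, 79, 66, 70, 79, 88, 78, 67, 80, 96, 126, 146, 136, 131, 152, 167, 167, 162, 161, 160]
172 [102, 103, 120, 116, 98, 90, 89, 90, 90, 90, 90, 85, 91, 114, 108, 83, 67, 69, 68, 69, 65, 66, 76, 88, 119, 141, 135, 137, 151, 168, 166, 165, 161, 159]
174 [104, 103, 118, 116, 102, 89, 88, 87, 89, 90, 88, 82, 69, 64, 60, 54, 57, 58, 61, 64, 61, 64, 83, 94, 104, 120, 129, 137, 156, 165, 169, 162, 162, 160]
186 [104, 110, 130, 135, 119, 99, 80, 75, 81, 89, 89, 91, 90, 91, 93, 90, 93, 93, 93, 91, 92, 91, 90, 89, 91, 106, 119, 128, 156, 169, 167, 168, 161, 164]
190 [102, 105, 131, 134, 120, 94, 82, 76, 80, 85, 89, 92, 91, 91, 90, 92, 92, 93, 93, 91, 96, 91, 91, 90, 92, 107, 134, 149, 162, 169, 169, 166, 165, 161]
194 [102, 107, 130, 136, 118, 99, 81, 75, 79, 85, 90, 92, 94, 93, 92, 90, 92, 92, 93, 96, 91, 94, 92, 89, 92, 112, 136, 150, 162, 170, 167, 168, 164, 165]
wall 0.4526 0.3341
foot 0.4488 0.3229
shL 0.4429 0.3399
shR 0.451 0.34
```

Combining the views, the x correction is about +0.7 mm and the y' correction about -2 mm. I descend slowly, watching the force.

Request:
{"method": "play_rows", "body": {
  "targets": [0.0006,-0.0042,0,0,0,-0.001,0.0006,-0.0042,-0.02,0,0,-0.001,0.0006,-0.0042,-0.045,0,0,-0.001,0.0006,-0.0042,-0.07,0,0,-0.001,0.0006,-0.0042,-0.085,0,0,-0.001]
}}

```text
time: 6.87
eef_pos: [0.4989, 0.2078, 0.1109]
tcp_rot: [0.775, 0.632, -0.001, -0.0]
contact_force: [0.2, -0.4, -1.3]
width: 0.072
grip_force: 88.1
```

Request:
{"method": "play_rows", "body": {
  "targets": [0,0,0,0,0,0,0,0,0,0,0,0]
}}

```text
time: 7.03
eef_pos: [0.4992, 0.2082, 0.112]
tcp_rot: [0.775, 0.632, -0.001, -0.0]
contact_force: [-0.1, -0.3, -0.7]
width: 0.074
grip_force: 88.1
```

No contact with the edge 17 mm below the wall top, so it is in front of the wall. I continue past the lip.

Request:
{"method": "play_rows", "body": {
  "targets": [0,0,-0.01,0,0,0,0,0,-0.02,0,0,0,0,0,-0.03,0,0,0,0,0,-0.04,0,0,0,0,0,-0.04,0,0,0]
}}

```text
time: 7.45
eef_pos: [0.499, 0.2081, 0.0916]
tcp_rot: [0.775, 0.632, -0.001, -0.0]
contact_force: [-0.3, 0.2, -0.5]
width: 0.074
grip_force: 88.1
```

Run:
```python
from h import *
o=bot.get_obs();p=o['eef_pos'];print(p.round(4),p[0]*.9792-p[1]*.2028,p[0]*.2028+p[1]*.9792,o['contact_force'].round(1),o['wrist_torque'].round(2),o['tcp_rot'].round(4))
```

```text
[0.499  0.2081 0.0916] 0.4464254684338315 0.30493644106077555 [-0.3  0.2 -0.5] [-0.03  0.01  0.04] [ 7.748e-01  6.323e-01 -8.000e-04 -1.000e-04]
```

The edge is now about 10 mm below the lip top, still free. I press onto the spring.

Request:
{"method": "play_rows", "body": {
  "targets": [0,0,-0.006,0,0,0,0,0,-0.012,0,0,0,0,0,-0.018,0,0,0,0,0,-0.024,0,0,0,0,0,-0.024,0,0,0],
  "newtons": 110
}}

```text
time: 7.87
eef_pos: [0.4998, 0.2086, 0.0806]
tcp_rot: [0.775, 0.632, 0.0, 0.0]
contact_force: [-0.6, 0.4, 6.5]
width: 0.073
grip_force: 111.5
```

Request:
{"method": "play_rows", "body": {
  "targets": [0,0,-0.002,0,0,0,0,0,-0.004,0,0,0,0,0,-0.004,0,0,0,0,0,-0.004,0,0,0]
}}

```text
time: 8.2
eef_pos: [0.4998, 0.2086, 0.0794]
tcp_rot: [0.775, 0.632, 0.001, 0.0]
contact_force: [-1.3, -0.2, 8.9]
width: 0.071
grip_force: 112.1
```

Request:
{"method": "play_rows", "body": {
  "targets": [0,0,-0.002,0,0,0,0,0,-0.004,0,0,0,0,0,-0.004,0,0,0,0,0,-0.004,0,0,0]
}}

```text
time: 8.53
eef_pos: [0.4999, 0.2086, 0.0793]
tcp_rot: [0.775, 0.632, 0.001, 0.001]
contact_force: [-5.3, -1.5, 27.0]
width: 0.068
grip_force: 114.9
```

Request:
{"method": "play_rows", "body": {
  "targets": [0,0,-0.002,0,0,0,0,0,-0.004,0,0,0,0,0,-0.004,0,0,0,0,0,-0.004,0,0,0]
}}

```text
time: 8.87
eef_pos: [0.4999, 0.2086, 0.0792]
tcp_rot: [0.775, 0.632, 0.001, 0.001]
contact_force: [-8.5, -3.8, 46.0]
width: 0.073
grip_force: 117.7
```

It hit a hard stop at TCP z 0.0793, exactly the home height. I ease the push back to about 27 N and check with a picture.

Request:
{"method": "play_rows", "body": {
  "targets": [0,0,0.002,0,0,0,0,0,0.004,0,0,0,0,0,0.004,0,0,0,0,0,0.004,0,0,0]
}}

```text
time: 9.2
eef_pos: [0.4999, 0.2086, 0.0793]
tcp_rot: [0.775, 0.632, 0.001, 0.001]
contact_force: [-4.5, -2.0, 28.5]
width: 0.074
grip_force: 114.7
```

Run:
```python
from h import *
s=snap('scene','s11'); snap('wrist','w11')
o=bot.get_obs();p=o['eef_pos'];q=o['tcp_rot'];print(p.round(4),p[0]*.9792-p[1]*.2028,p[0]*.2028+p[1]*.9792,o['contact_force'].round(1),np.degrees(2*np.arctan2(q[1],q[0])),q.round(4),abs(o['joint_velocities']).max())
a=cv2.resize(cv2.convertScaleAbs(s['frame'][190:320,130:260],alpha=1.4),(400,400),interpolation=cv2.INTER_CUBIC)
b=cv2.resize(cv2.convertScaleAbs(cv2.imread('pics/w11.png')[60:260,200:400],alpha=1.4),(400,400),interpolation=cv2.INTER_CUBIC)
cv2.imwrite('pics/f.png',np.hstack([a,b]))
```

```text
[0.4999 0.2086 0.0793] 0.44716895474119084 0.30562747481750147 [-4.6 -2.2 27.1] 78.43357595196149 [7.748e-01 6.323e-01 9.000e-04 7.000e-04] 0.002424372172187961
```

View pics/f.png

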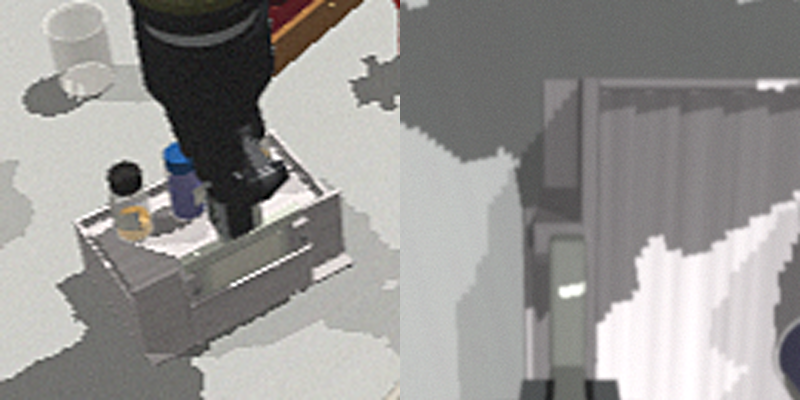

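The last picture shows the holder behind the lip, level, with its shoulder on the post at right-panel (565,240). The vials in view are upright. Handing in.

```bash
python3 -c "
from bench import bot
print(bot.finish_job())"
```

```text
the job is handed in; nothing more can be done
None
```

The wide holder is pressed fully home in the rack's pocket: it came to a hard stop at the expected height, and I handed the job in still gripping it and pressing down with about 27 N; no verdict came back.

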